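# Snap the control board onto its standoffs

### The job

Take the brown circuit board from its foam pad by its heatsink, lay it over the four snap standoffs in the open metal housing, and press it down beside each hole in turn until all four standoffs have clicked through and the board is fully home on all four seats. Press gently, just hard enough for each click and never with more than 30 N, keep the board roughly level all the while, and leave the other things on the bench where they are.

Things in the scene. Friction and masses are not known exactly. Their poses are not given: they have to be found in the camera images.
- chassis (a joint): How far the open dark sheet-metal housing bottom (180 along x, 240 along y, 28 mm high, walls 3 mm) has sunk on its four soft sponge blocks: 0 empty, growing downward; it gives several mm under a press. Fixed otherwise; x to its far side, y to its left; underside 20 mm above the table. Four white snap standoffs inside it at (x, y) = (-44, 66), (-44, -66), (44, 50), (44, -50) mm of its centre.
- board: Brown circuit board, 120 (x) x 170 (y) x 4 mm, 0.2-0.33 kg, lying face up on a grey foam pad 6 mm thick. Origin: centre of its underside; z up; x, y as the chassis when fitted. Four square 11 mm holes at the same (x, y) as the standoffs: 132 mm apart near (-x), 100 mm far (+x), so it fits one way round. Black capacitors 14 mm high by the left and right edges (x -14 to 20, |y| > 68 mm).
- heatsink (a point): Point inside the finned aluminium heatsink fixed at the board's centre (60 along x, 40 along y, 36 mm high on the board's top): x = y = 0, 28 mm above the board's underside, 12 mm below the heatsink's top; axes as the board's. Hold it by its two flat sides, 40 mm apart along y.
- hole1 (a point): Centre of the board's near left hole, at the board's underside. Press on the bare board 20 mm inward of a hole along y: a flat patch 28 (y) x 30 mm (x) is free there.
- seat1 (a point): Centre of the near left standoff's seat (its shoulder, 42 mm above the table); takes hole1. Column 17 mm across; from its seat rises a pin 9.2 mm across, tapering from 14 mm up to a 3 mm nose 23 mm up. Sprung barbs on its +y and -y sides reach 15 mm overall.
- hole2 (a point): Centre of the board's near right hole, at the board's underside. At the middle of this near edge is a white connector, 30 mm along y, 12 along x, 11 high.
- seat2 (a point): Centre of the near right standoff's seat (its shoulder, 42 mm above the table); takes hole2. A board laid over the pins rests on the barbs, some 10 mm above the seats.
- hole3 (a point): Centre of the board's far left hole, at the board's underside. At the middle of this far edge is a grey terminal block, 26 mm along y, 13 along x, 12 high.
- seat3 (a point): Centre of the far left standoff's seat (its shoulder, 42 mm above the table); takes hole3. Pressed down some 8 mm, a hole drives its barbs in with rising force, then the barbs snap out over the board, which drops the last 2 mm to the seat.
- hole4 (a point): Centre of the board's far right hole, at the board's underside.
- seat4 (a point): Centre of the far right standoff's seat (its shoulder, 42 mm above the table); takes hole4. One standoff takes a push of 12 to 20 N beside its hole to click; two may go together; all four at once would need 40 N. The standoffs bear 34 N in all, with the board's weight.
- solder_reel: Bystander, to be left alone: grey solder reel, 60 mm across, 40 high. Origin at its underside.
- phone: Bystander, to be left alone: phone lying flat, 145 x 70 x 8 mm. Origin at its underside.
- flux: Bystander, to be left alone: small clear bottle with a red cap, 40 mm across, 75 high. Origin at its underside.
- screwdriver: Bystander, to be left alone: screwdriver lying on the table. Origin at its underside.
- screw_tray: Bystander, to be left alone: small steel screw tray, 60 x 60 x 20 mm. Origin at its underside.
- cutters: Bystander, to be left alone: blue-handled side cutters lying on the table. Origin at its underside.
- cup: Bystander, to be left alone: white mug, 70 mm across, 85 high. Origin at its underside.
Mind the look-alikes: they are no part of the job. Of the things that look like the board, the smaller one is meant.

How it is judged:
By the outcome, as a careful person would: the job done as asked, in the order asked, and still so for the second after the job is handed in, with the robot touching nothing.
It also fails if it takes over 67 s, if anything falls off the work surface, if the arm or the gripper's body presses on something with over 40 N, if the wrist force passes 120 N, or if a joint passes its speed limit or range.

### The arm

A 7-joint arm with a two-finger parallel gripper is mounted at the origin on the work surface. World frame = base frame: x ahead of the robot, y to its left, z up, the work surface at z = 0. Lengths are in mm, angles in rad, forces in N, time in s.
With the tool pointing down it reaches from about 425 to 875 mm from the base axis. Payload 4.7 kg.
Tool frame: the origin (TCP) lies midway between the tips of the shut fingers; the grasp point (between the pads) lies 19 mm behind it (manip.grip_depth is the distance from the TCP to the grasp point, in mm); z points along the fingers, y is the line along which they close (so a half turn about z gives the same grasp; the last joint's range is limited). The gripper opens to 87 mm and grips with 3 to 60 N. Pads are 19 mm wide; open, the fingers measure 117 mm over their backs; the gripper's body (75 mm by 190 mm) begins 51 mm behind the grasp point.
Start: joints at [1.219, 0.321, -0.07, 1.45, 0.023, 1.371, -0.057], TCP at [232.484, -607.023, 222.587] pointing down, gripper open.
Joint ranges: [-2.86, 2.86], [-0.3, 2.09], [-1.38, 1.24], [0.06, 2.45], [-1.56, 4.7], [0.09, 2.05], [-2.69, 2.69]. Speed limits (rad/s): [2.57, 2.57, 3.14, 3.14, 3.14, 3.14, 3.14].

### API

Orientations are given as a unit quaternion [x, y, z, w].
In Python, from workcell import manip gives the robot as it stands.
- The arm moves only by the tool step_arm, never from a script. Its argument "moves" is a list of rows, each an object of numbers: "tx", "ty", "tz": the shift along the tool's x, y, z in m; "ax", "ay", "az": the turn, a rotation vector about the tool's x, y, z in rad; "hand": the finger opening in m, from 0 to 0.087. A call has 1 to 20 rows; each row is the pose to reach, as a shift and turn from the pose commanded when the call began, along the tool's axes at that moment; what a row does not reach only later rows make up. A row lasts 1/8 s, in which the tool goes at most 62.5 mm and 10.7 degrees, less where a joint would pass 70% of its speed; a pose out of reach is approached as far as the arm can. A call with a gripper value outside its range is refused whole. The fingers move at their own pace and stop on an object; "grip_force" is the grip in N (left out, the last holds). Time passes only in rows, so rows that repeat a pose let the fingers close. It gives the time, the measured TCP pose, the force, the opening and the grip force at its end, in the units of the state.
- manip.state(): the state, without advancing time (a new reading comes with each control period).
- manip.get_image(name): name is "side" or "top"; returns (picture, depth): 420x560x3 uint8, red, green, blue; 420x560 float32, mm along the optical axis (not along the pixel's ray), 0 where there is no reading.
- manip.camera_info(name): a dict with "intrinsics" (3x3 intrinsics, pixels), "k1" (the pictures are not rectified: a ray, as slopes to the right and down, at radius r is drawn at 1 + k1 r^2 times it, then the intrinsics apply), "pose" (4x4, takes a point from camera to world coordinates). Camera axes: x right, y down, z forward; pixel columns grow to the right and rows downward; lengths in mm; the calibration is good to about 2 mm. A picture is of the moment at which its call begins. camera_info takes no time and is no camera call.
- manip.job_done(): hands the job in; it is judged then, once.
Trained networks look in the newest picture that a camera, given by its name, has taken for a name from the list of things; names that differ only in an ending like _2 or _b are one class to them, and where a whole thing is asked for, a point or a joint stands for the part that bears it (a point fixed in the world has none). Each returns a list of dicts, best first, with "conf" (0 to 1); they miss things now and then, are a little off and sometimes report something else, mostly with a low value. They report only what shows in the picture. A call takes as long as a camera call. They do not tell look-alikes from the thing itself.
- manip.find_in(name, camera): "box" ([left, top, right, bottom] in pixels, round what is visible of it).
- manip.masks_of(name, camera): "pixels" (420x560 bool, what is visible of it) and "box" ([left, top, right, bottom] in pixels, round what is visible of it).
The state is a dict: "time_s": time; "joint_pos": joint angles; "joint_velocities": joint speeds; "joint_torque": joint torques, N m; "eef_pos": TCP position; "tcp_rot": TCP orientation; "force": force on the tool from outside, world axes, zero at the start; "moment": the same for the moment, N m; "width": opening from 0.0 (shut) to 1.0 (fully open); "finger_force": force on a finger pad.
Only numpy, scipy, OpenCV 4.12 (cv2) and the standard library are available. Lean on these libraries where they do the work, as an engineer would, in place of code of your own. Each camera call takes 0.05 s, during which the arm holds its last target. There are 200 camera calls.

## Working session

There is one attempt and no reset: what is moved stays moved. The work goes in short steps, Python scripts to look and compute and a tool call to move; the robot and the scene stay as the last step left them, time stands still between calls to the robot, and variables do not carry over. Pictures are saved under pics/ and viewed, at most 10 in all, crops included, and the job is handed in when it is done.

Besides the shell and the picture viewer there is one more tool, called after "Emit:" by a JSON object that holds its "op" and its "data", one argument or row to a line. step_arm: Moves the arm, as the interface text tells. Its arguments: {"type":"object","properties":{"moves":{"type":"array","items":{"type":"object","properties":{"tx":{"type":"number"},"ty":{"type":"number"},"tz":{"type":"number"},"ax":{"type":"number"},"ay":{"type":"number"},"az":{"type":"number"},"hand":{"type":"number"}}}},"grip_force":{"type":"number"}},"required":["moves"]}

```bash
mkdir -p pics
cat > h.py <<'E'
import numpy as np, cv2
from workcell import manip
def pts(name,d,mask=None):
    ci=manip.camera_info(name);K=np.array(ci["intrinsics"]);T=np.array(ci["pose"]);k1=ci["k1"]
    v,u=np.mgrid[0:d.shape[0],0:d.shape[1]]
    p=np.stack([u.ravel(),v.ravel()],1).astype(np.float64)[:,None]
    n=cv2.undistortPoints(p,K,np.array([k1,0,0,0,0.]))[:,0]
    z=d.ravel()
    c=np.c_[n*z[:,None],z]
    w=c@T[:3,:3].T+T[:3,3]
    w[z<=0]=np.nan
    return w.reshape(d.shape+(3,))
E
python3 - <<'E'
from h import *
s=manip.state();print(s)
for n in("top","side"):
    i,d=manip.get_image(n);cv2.imwrite(f"pics/{n}0.png",i[:,:,::-1]);np.savez(f"{n}0.npz",i=i,d=d)
    print(manip.camera_info(n))
    for t in("board","heatsink","chassis"):
        print(n,t,[(np.round(b["box"]),round(b["conf"],2)) for b in manip.find_in(t,n)][:4])
E
```

```text
{'time_s': 0.0, 'joint_pos': array([ 1.21909146,  0.32178343, -0.07008277,  1.45165978,  0.02261061,
        1.37078965, -0.05691775]), 'joint_velocities': array([-3.03360053e-04, -6.03287353e-05,  3.50927718e-04, -1.39038711e-03,
       -4.04748029e-04,  2.70726764e-04,  1.51716332e-03]), 'joint_torque': array([ 1.16114488e-04, -4.91287100e+01, -4.03894270e-01, -3.12530208e+01,
       -6.39674510e-02,  4.36861231e-02,  1.79861372e-04]), 'eef_pos': array([ 232.25998186, -606.50547453,  221.4948364 ]), 'tcp_rot': array([ 9.83318347e-01,  1.81890541e-01, -2.21792369e-04, -8.99723157e-04]), 'force': array([-0.15847785, -0.32825746,  0.17057413]), 'moment': array([-0.00058287,  0.01394913,  0.000201  ]), 'finger_force': 0.0, 'width': 1.0032981362317919}
{'intrinsics': array([[451.91540877,   0.        , 287.27744905],
       [  0.        , 451.91540877, 212.30439524],
       [  0.        ,   0.        ,   1.        ]]), 'k1': -0.07862513447589525, 'pose': array([[ 2.71469272e-02, -9.81138657e-01,  1.91389600e-01,
         2.66539478e+02],
       [-9.99053413e-01, -3.31394491e-02, -2.8178
[... 709 characters left out ...]
-0.017804047888128196, 'pose': array([[ 9.82476653e-01, -1.36700688e-01,  1.26698654e-01,
         3.14578188e+02],
       [-1.86214703e-01, -6.90804946e-01,  6.98650564e-01,
        -8.68439985e+02],
       [-7.98195567e-03, -7.10001020e-01, -7.04155409e-01,
         8.94239861e+02],
       [ 0.00000000e+00,  0.00000000e+00,  0.00000000e+00,
         1.00000000e+00]])}
side board [(array([303., 243., 370., 306.]), 0.94), (array([202., 267., 257., 336.]), 0.83), (array([227., 125., 237., 154.]), 0.69)]
side heatsink [(array([198., 267., 258., 336.]), 0.78), (array([302., 244., 371., 306.]), 0.58)]
side chassis [(array([274., 144., 332., 202.]), 0.91), (array([306., 245., 367., 310.]), 0.33)]
```

```bash
ls pics
```

```text
side0.png
top0.png
```

View pics/top0.png

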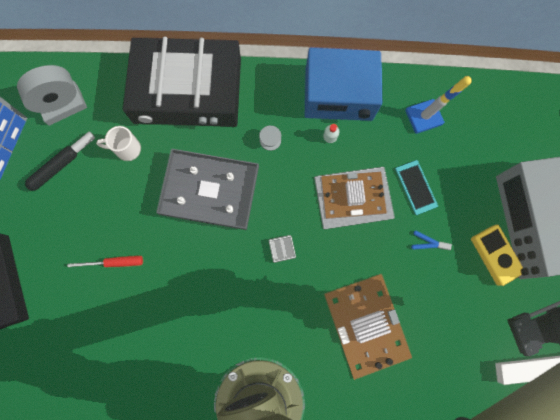

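View pics/side0.png

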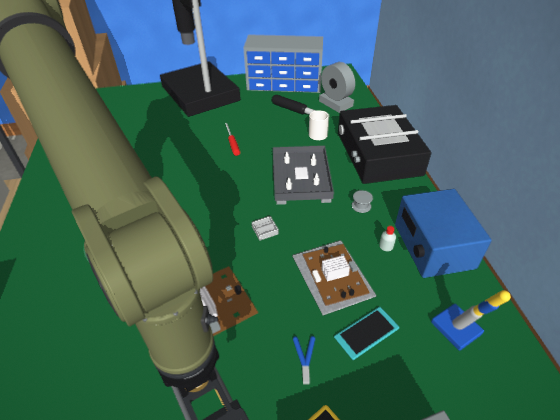

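The top view shows the smaller board on its grey pad at (355,195), with its white connector at the near edge. The chassis is at (208,188), with pin tips at about (193,170), (230,176), (181,200) and (229,209). The larger look-alike board is at (368,327).

```bash
cat > m.py <<'E'
from h import *
from scipy import ndimage as nd
def rect(w,m):
    P=w[m][:,:2].astype(np.float32); (c,s,a)=cv2.minAreaRect(P); return np.round(c,1),np.round(s,1),round(a,2)
P4=np.array([[-44,66],[-44,-66],[44,50],[44,-50.]])
def fit(Q,P=P4):
    a=P-P.mean(0);b=Q-Q.mean(0)
    th=np.arctan2((a[:,0]*b[:,1]-a[:,1]*b[:,0]).sum(),(a*b).sum())
    R=np.array([[np.cos(th),-np.sin(th)],[np.sin(th),np.cos(th)]])
    t=Q.mean(0)-R@P.mean(0)
    return t,th,Q-(P@R.T+t)
E
python3 - <<'E'
from m import *
for n,cb,bb in(("top",(156,146,260,231),(312,160,400,232)),("side",(270,140,336,206),(290,236,380,315))):
    D=np.load(n+"0.npz");i,d=D["i"],D["d"];w=pts(n,d)
    def box(b):
        m=np.zeros(d.shape,bool);m[b[1]:b[3],b[0]:b[2]]=1;return m
    z=w[...,2];c=box(cb)
    print(n,"table z",np.nanmedian(z[230:260,160:250]) if n=="top" else np.nanmedian(z[180:220,200:240]))
    rim=c&(z>40)&(z<54);lab,k=nd.label(rim);big=lab==1+np.argmax(nd.sum(rim,lab,range(1,k+1)))
    print("rim",rect(w,big),np.median(z[big]))
    pin=c&(z>54)&(z<75)&~nd.binary_dilation(big,iterations=1);lab,k=nd.label(pin)
    Q=[]
    for j in range(1,k+1):
        m=lab==j;zz=z[m]
        print("pin",m.sum(),w[m].mean(0).round(1),zz.max().round(1),w[m][zz.argmax()].round(1));
        if m.sum()>3:Q.append(w[m][:,:2].mean(0))
    Q=np.array(Q)
    if len(Q)==4:
        o=sorted(Q,key=lambda p:p[0]); near=sorted(o[:2],key=lambda p:-p[1]);far=sorted(o[2:],key=lambda p:-p[1])
        print("fit",fit(np.array(near+far)))
    b=box(bb);I=i.astype(int)
    top=b&(z>38)&(z<55);lab,k=nd.label(top);t=lab==1+np.argmax(nd.sum(top,lab,range(1,k+1)))
    print("sink",rect(w,t),np.median(z[t]),t.sum())
    br=b&(I[...,0]>I[...,2]+40)&(I[...,0]>I[...,1]+15)&(z<20)&(z>0)
    br=nd.binary_opening(br);print("board",rect(w,br),np.median(z[br]),br.sum())
    x0,y0,x1,y1=bb;x2,y2,x3,y3=cb
    f=lambda B:cv2.resize(i[B[1]:B[3],B[0]:B[2],::-1],(390,390*(B[3]-B[1])//(B[2]-B[0])),interpolation=2)
    A,B=f(bb),f(cb);h=max(A.shape[0],B.shape[0]);o=np.zeros((h,780,3),np.uint8);o[:A.shape[0],:390]=A;o[:B.shape[0],390:]=B
    cv2.imwrite(f"pics/{n}crop.png",o)
E
```

```text
top table z 0.08567542326431976
rim (array([554.8, 156.3]), array([241. , 182.7]), 81.93) 47.17205058397724
pin 12 [604.1 200.6  59.5] 69.5 [603.6 200.4  69.5]
pin 10 [590.5  99.9  59.4] 64.1 [589.4 102.5  64.1]
pin 10 [518.8 227.5  60.6] 65.7 [517.1 228.9  65.7]
pin 11 [500.4  96.8  60.3] 66.2 [500.1  97.6  66.2]
fit (array([553.44916683, 156.16446924]), np.float64(-0.13646263305988265), array([[-0.04830126, -0.07185797],
       [-0.476858  , -0.01177262],
       [ 0.22458673,  0.86652444],
       [ 0.30057253, -0.78289385]]))
sink (array([ 558.9, -240.9]), array([61.8, 41.3]), 7.8) 44.786537638656 227
board (array([ 559.9, -241. ]), array([119.7, 170.9]), 6.77) 10.20525681403251 1769
side table z -1.6360857934312207
rim (array([557.6, 153.1]), array([247.5, 177.1]), 80.99) 45.062921548289864
pin 6 [519.5 222.9  59.9] 63.3 [519.5 225.6  63.3]
pin 6 [604.  193.2  59.7] 64.1 [603.3 191.1  64.1]
pin 7 [590.6  95.4  59.2] 65.2 [589.3  93.3  65.2]
pin 6 [500.8  92.7  58.6] 61.9 [500.8  95.3  61.9]
fit (array([553.73612444, 151.068631  ]), np.float64(-0.14507750343758882), array([[-0.20920448,  0.13933536],
       [ 0.17718278,  0.61635538],
       [-0.51941806, -0.94973494],
       [ 0.55143977,  0.19404419]]))
sink (array([ 558.4, -243.9]), array([60.3, 42. ]), 7.85) 43.20848271149089 311
board (array([ 560.8, -243. ]), array([123.1, 172.5]), 7.04) 8.616486850053207 1520
```

View pics/topcrop.png

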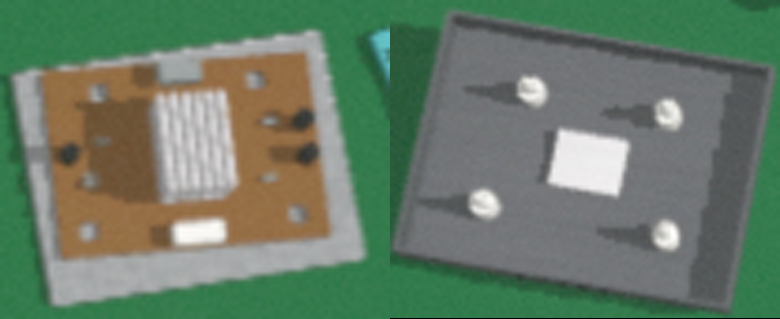

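The crop confirms that the near-edge connector faces the robot and both near pairs are the wide ones, so no half turn is needed. Board pose is about (559.5, -241.5), yaw +0.124. Chassis pose is about (554.5, 155), yaw -0.139.

```bash
cat > go.py <<'E'
from h import *
from scipy.spatial.transform import Rotation as Ro
def go(x,y,z,yaw):
    s=manip.state();R=Ro.from_quat(s["tcp_rot"])
    T=Ro.from_euler("z",yaw)*Ro.from_euler("x",np.pi)
    d=R.inv().apply(np.array([x,y,z])-s["eef_pos"])/1000
    r=(R.inv()*T).as_rotvec()
    print("t",d.round(4),"a",r.round(4),"n",(np.linalg.norm(d)/.0625).round(1))
def st():
    s=manip.state();R=Ro.from_quat(s["tcp_rot"]).as_matrix()
    print(round(s["time_s"],2),"pos",s["eef_pos"].round(1),"yaw",np.arctan2(R[1,0],R[0,0]).round(4),"tz",R[:,2].round(4),"F",s["force"].round(1),"M",s["moment"].round(2),"w",round(s["width"]*87,1),"ff",round(s["finger_force"],1))
E
python3 -c "
from go import *
st();go(559.5,-241.5,100,.124)"
```

```text
0.4 pos [ 232.5 -607.   222.4] yaw 0.3659 tz [-1.e-04  2.e-04 -1.e+00] F [-1.4  0.8  0.6] M [ 0.03 -0.03  0.02] w 86.9 ff 0.0
t [ 0.4362 -0.2242  0.1224] a [-2.000e-04  1.000e-04  2.419e-01] n 8.1
```

Emit:
{"op": "step_arm", "data": {
  "moves": [
    {"tx":0.055,"ty":-0.028,"tz":0.0,"az":0.03,"hand":0.087},
    {"tx":0.109,"ty":-0.056,"tz":0.0,"az":0.06,"hand":0.087},
    {"tx":0.164,"ty":-0.084,"tz":0.02,"az":0.09,"hand":0.087},
    {"tx":0.218,"ty":-0.112,"tz":0.04,"az":0.12,"hand":0.087},
    {"tx":0.273,"ty":-0.14,"tz":0.06,"az":0.15,"hand":0.087},
    {"tx":0.327,"ty":-0.168,"tz":0.08,"az":0.18,"hand":0.087},
    {"tx":0.382,"ty":-0.196,"tz":0.1,"az":0.21,"hand":0.087},
    {"tx":0.4362,"ty":-0.2242,"tz":0.1224,"az":0.242,"hand":0.087},
    {"tx":0.4362,"ty":-0.2242,"tz":0.1224,"az":0.242,"hand":0.087},
    {"tx":0.4362,"ty":-0.2242,"tz":0.1224,"az":0.242,"hand":0.087},
    {"tx":0.4362,"ty":-0.2242,"tz":0.1224,"az":0.242,"hand":0.087}
  ]
}}

```text
schema error: expected keys tx, ty, tz, ax, ay, az, hand
```

```bash
python3 -c "
from go import *
st();go(559.5,-241.5,15,.124)"
```

```text
0.4 pos [ 232.5 -607.   222.4] yaw 0.3659 tz [-1.e-04  2.e-04 -1.e+00] F [-1.4  0.8  0.6] M [ 0.03 -0.03  0.02] w 86.9 ff 0.0
t [ 0.4362 -0.2242  0.2074] a [-2.000e-04  1.000e-04  2.419e-01] n 8.5
```

All keys are required.

Emit:
{"op": "step_arm", "data": {
  "moves": [
    {"tx":0.055,"ty":-0.028,"tz":0.0,"ax":0,"ay":0,"az":0.03,"hand":0.087},
    {"tx":0.109,"ty":-0.056,"tz":0.0,"ax":0,"ay":0,"az":0.06,"hand":0.087},
    {"tx":0.164,"ty":-0.084,"tz":0.02,"ax":0,"ay":0,"az":0.09,"hand":0.087},
    {"tx":0.218,"ty":-0.112,"tz":0.04,"ax":0,"ay":0,"az":0.12,"hand":0.087},
    {"tx":0.273,"ty":-0.14,"tz":0.06,"ax":0,"ay":0,"az":0.15,"hand":0.087},
    {"tx":0.327,"ty":-0.168,"tz":0.08,"ax":0,"ay":0,"az":0.18,"hand":0.087},
    {"tx":0.382,"ty":-0.196,"tz":0.1,"ax":0,"ay":0,"az":0.21,"hand":0.087},
    {"tx":0.4362,"ty":-0.2242,"tz":0.1224,"ax":0,"ay":0,"az":0.242,"hand":0.087},
    {"tx":0.4362,"ty":-0.2242,"tz":0.1224,"ax":0,"ay":0,"az":0.242,"hand":0.087},
    {"tx":0.4362,"ty":-0.2242,"tz":0.1224,"ax":0,"ay":0,"az":0.242,"hand":0.087},
    {"tx":0.4362,"ty":-0.2242,"tz":0.1224,"ax":0,"ay":0,"az":0.242,"hand":0.087}
  ]
}}

```text
time_s: 1.78
eef_pos: [558.7, -244.3, 100.7]
tcp_rot: [0.998, 0.06, -0.0, 0.001]
force: [-0.7, -1.1, -0.2]
width: 0.999
finger_force: 0.0
```

```bash
python3 -c "
from go import *
st();go(559.5,-241.5,15,.124)"
```

```text
1.77 pos [ 558.7 -244.3  100.7] yaw 0.1208 tz [-0.     -0.0018 -1.    ] F [-0.7 -1.1 -0.2] M [-0.07 -0.02  0.01] w 87.0 ff 0.0
t [ 0.0012 -0.0028  0.0857] a [ 0.0018  0.0003 -0.0032] n 1.4
```

Emit:
{"op": "step_arm", "data": {
  "moves": [
    {"tx":0,"ty":0,"tz":0.02,"ax":0,"ay":0,"az":0,"hand":0.087},
    {"tx":0,"ty":0,"tz":0.04,"ax":0,"ay":0,"az":0,"hand":0.087},
    {"tx":0,"ty":0,"tz":0.04,"ax":0,"ay":0,"az":0,"hand":0.087},
    {"tx":0,"ty":0,"tz":0.04,"ax":0,"ay":0,"az":0,"hand":0.087}
  ]
}}

```text
time_s: 2.28
eef_pos: [559.5, -241.7, 59.8]
tcp_rot: [0.998, 0.062, -0.0, -0.0]
force: [0.9, 0.2, 0.5]
width: 1.001
finger_force: 0.0
```

```bash
python3 -c "
from go import *
st();go(559.5,-241.5,15,.124)"
```

```text
2.27 pos [ 559.5 -241.7   59.8] yaw 0.1236 tz [-4.e-04  2.e-04 -1.e+00] F [0.9 0.2 0.5] M [ 0.    0.04 -0.01] w 87.1 ff 0.0
t [ 0.     -0.0002  0.0448] a [-0.0003  0.0004 -0.0004] n 0.7
```

Emit:
{"op": "step_arm", "data": {
  "moves": [
    {"tx":0,"ty":0,"tz":0.025,"ax":0,"ay":0,"az":0,"hand":0.087},
    {"tx":0,"ty":0,"tz":0.0445,"ax":0,"ay":0,"az":0,"hand":0.087},
    {"tx":0,"ty":0,"tz":0.0445,"ax":0,"ay":0,"az":0,"hand":0.087},
    {"tx":0,"ty":0,"tz":0.0445,"ax":0,"ay":0,"az":0,"hand":0.06},
    {"tx":0,"ty":0,"tz":0.0445,"ax":0,"ay":0,"az":0,"hand":0.03},
    {"tx":0,"ty":0,"tz":0.0445,"ax":0,"ay":0,"az":0,"hand":0.03},
    {"tx":0,"ty":0,"tz":0.0445,"ax":0,"ay":0,"az":0,"hand":0.03},
    {"tx":0,"ty":0,"tz":0.0445,"ax":0,"ay":0,"az":0,"hand":0.03},
    {"tx":0,"ty":0,"tz":0.0445,"ax":0,"ay":0,"az":0,"hand":0.03}
  ],
  "grip_force": 35
}}

```text
time_s: 3.4
eef_pos: [559.6, -241.6, 15.7]
tcp_rot: [0.998, 0.062, 0.0, 0.0]
force: [-0.1, -0.5, -0.3]
width: 0.456
finger_force: 35.0
```

```bash
python3 -c "
from go import *
st();go(559.5,-241.5,15,.124)"
```

```text
3.4 pos [ 559.6 -241.6   15.7] yaw 0.1238 tz [ 0.e+00 -1.e-04 -1.e+00] F [-0.1 -0.5 -0.3] M [0.06 0.02 0.01] w 39.6 ff 35.0
t [-0.0001 -0.0002  0.0007] a [ 0.0001 -0.     -0.0002] n 0.0
```

Emit:
{"op": "step_arm", "data": {
  "moves": [
    {"tx":0,"ty":0,"tz":-0.01,"ax":0,"ay":0,"az":0,"hand":0.03},
    {"tx":0,"ty":0,"tz":-0.03,"ax":0,"ay":0,"az":0,"hand":0.03},
    {"tx":0,"ty":0,"tz":-0.06,"ax":0,"ay":0,"az":0,"hand":0.03},
    {"tx":0,"ty":0,"tz":-0.1,"ax":0,"ay":0,"az":0,"hand":0.03},
    {"tx":0.002,"ty":-0.02,"tz":-0.11,"ax":0,"ay":0,"az":0.013,"hand":0.03},
    {"tx":0.0066,"ty":-0.06,"tz":-0.11,"ax":0,"ay":0,"az":0.04,"hand":0.03},
    {"tx":0.011,"ty":-0.1,"tz":-0.11,"ax":0,"ay":0,"az":0.066,"hand":0.03},
    {"tx":0.0155,"ty":-0.14,"tz":-0.11,"ax":0,"ay":0,"az":0.093,"hand":0.03},
    {"tx":0.02,"ty":-0.18,"tz":-0.11,"ax":0,"ay":0,"az":0.12,"hand":0.03},
    {"tx":0.0245,"ty":-0.22,"tz":-0.11,"ax":0,"ay":0,"az":0.147,"hand":0.03},
    {"tx":0.029,"ty":-0.26,"tz":-0.11,"ax":0,"ay":0,"az":0.174,"hand":0.03},
    {"tx":0.0335,"ty":-0.3,"tz":-0.11,"ax":0,"ay":0,"az":0.2,"hand":0.03},
    {"tx":0.038,"ty":-0.34,"tz":-0.11,"ax":0,"ay":0,"az":0.227,"hand":0.03},
    {"tx":0.042,"ty":-0.375,"tz":-0.11,"ax":0,"ay":0,"az":0.25,"hand":0.03},
    {"tx":0.044,"ty":-0.394,"tz":-0.11,"ax":0,"ay":0,"az":0.263,"hand":0.03},
    {"tx":0.044,"ty":-0.394,"tz":-0.11,"ax":0,"ay":0,"az":0.263,"hand":0.03},
    {"tx":0.044,"ty":-0.394,"tz":-0.11,"ax":0,"ay":0,"az":0.263,"hand":0.03},
    {"tx":0.044,"ty":-0.394,"tz":-0.11,"ax":0,"ay":0,"az":0.263,"hand":0.03},
    {"tx":0.044,"ty":-0.394,"tz":-0.11,"ax":0,"ay":0,"az":0.263,"hand":0.03}
  ]
}}

```text
time_s: 5.78
eef_pos: [554.8, 153.6, 125.7]
tcp_rot: [0.998, -0.07, 0.0, 0.0]
force: [0.6, -0.4, -2.1]
width: 0.46
finger_force: 35.0
```

```bash
python3 -c "
from go import *
st()
o=np.zeros((420,1120,3),np.uint8)
for k,n in enumerate(('top','side')):
    i,d=manip.get_image(n);np.savez(n+'1.npz',i=i,d=d);o[:,560*k:560*k+560]=i[:,:,::-1]
t=cv2.resize(o[110:260,110:310],(400,300),interpolation=2);s=cv2.resize(o[80:230,560+220:560+420],(400,300),interpolation=2)
cv2.imwrite('pics/hover.png',np.hstack([t,s]))
st()"
```

```text
5.78 pos [554.8 153.6 125.7] yaw -0.1408 tz [ 0.e+00 -5.e-04 -1.e+00] F [ 0.6 -0.4 -2.1] M [ 0.03  0.03 -0.03] w 40.0 ff 35.0
5.88 pos [554.7 154.1 125.6] yaw -0.1401 tz [-1.e-04 -3.e-04 -1.e+00] F [ 0.7 -0.  -2.3] M [0.06 0.04 0.03] w 40.1 ff 35.0
```

View pics/hover.png

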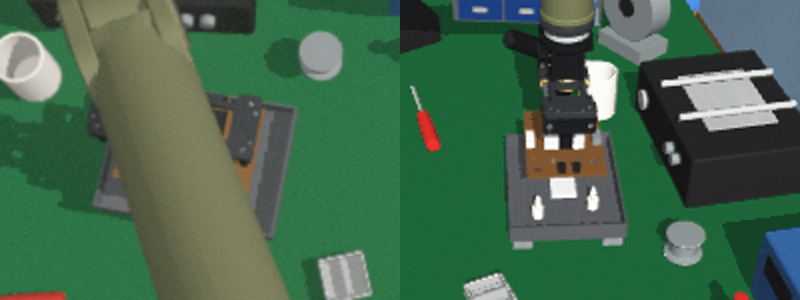

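The left half shows the arm hiding most of the board from above. The right half shows the board level over the chassis, with the two right pins visible in front of it at about (537,207) and (593,198) in the crop. I'll measure the side camera's bias from the held board.

Run:
```python
from go import *
from m import nd
def ext(q): return np.percentile(q,[.5,2,98,99.5],axis=0).round(1).tolist()
for n,bb in(("side",(270,100,345,210)),("top",(140,140,260,240))):
    D=np.load(n+"1.npz");i,d=D["i"].astype(int),D["d"];w=pts(n,d);z=w[...,2]
    b=np.zeros(z.shape,bool);b[bb[1]:bb[3],bb[0]:bb[2]]=1
    br=nd.binary_opening(b&(i[...,0]>i[...,2]+25)&(i[...,0]>i[...,1]+12)&(z>105)&(z<130))
    a=-.140;R=np.array([[np.cos(a),-np.sin(a)],[np.sin(a),np.cos(a)]])
    q=(w[br][:,:2]-[554.7,154.1])@R
    print(n,br.sum(),np.median(z[br]),ext(q)); 
    A=np.c_[w[br][:,:2]-[554.7,154.1],np.ones(br.sum())];print("tilt",np.linalg.lstsq(A,z[br],rcond=None)[0])
    if n=="side":
        # same for rim in the empty-scene picture
        for k in("0",):
            D0=np.load("side0.npz");w0=pts("side",D0["d"]);z0=w0[...,2]
            c=np.zeros(z.shape,bool);c[140:206,270:336]=1
            m=c&(z0>40)&(z0<53)
            q=(w0[m][:,:2]-[554.7,154.1])@R
            r=lambda s:np.percentile(s,[1,5,50,95,99]).round(1)
            for nm,ss in(("right",q[:,1]<-100),("left",q[:,1]>100),("near",q[:,0]<-75),("far",q[:,0]>75)):
                print(nm,ss.sum(),np.median(q[ss],0).round(1),r(q[ss][:,1]),r(q[ss][:,0]))
    # edges: right edge by rows
    e=[];q=(w[br][:,:2]-[554.7,154.1])@R
    for x in range(-45,50,10):
        s=abs(q[:,0]-x)<5
        if s.sum()>4:e.append((x,q[s][:,1].min().round(1)))
    print(e)
```

```text
side 679 118.53205076425127 [[-60.2, -88.8], [-58.5, -87.2], [55.6, 71.5], [58.2, 76.9]]
tilt [ 2.01933739e-03 -4.49874757e-04  1.18608980e+02]
right 138 [   5.1 -119.4] [-124.1 -122.9 -119.4 -114.6 -104.2] [-90.2 -84.4   5.1  86.5  89. ]
left 107 [  2.7 117.1] [101.4 112.3 117.1 121.2 122.1] [-87.3 -82.6   2.7  84.4  87.9]
near 61 [-88.3 -12.8] [-122.2 -119.1  -12.8  120.3  120.9] [-90.4 -90.1 -88.3 -78.4 -76.2]
far 78 [ 87.3 -17.7] [-122.6 -119.7  -17.7  116.   120.5] [76.2 79.2 87.3 89.4 89.9]
[(-45, np.float64(-90.7)), (-35, np.float64(-88.0)), (-25, np.float64(-88.7)), (-15, np.float64(-86.8)), (-5, np.float64(-88.7)), (5, np.float64(-89.7)), (15, np.float64(-86.7)), (25, np.float64(-89.6)), (35, np.float64(-88.8)), (45, np.float64(-87.8))]
top 98 120.15067241177076 [[-59.1, -84.7], [-57.8, -84.7], [38.3, 84.7], [39.6, 85.9]]
tilt [6.22434142e-03 3.26172645e-03 1.20356216e+02]
[(-45, np.float64(-83.5)), (-35, np.float64(-84.8)), (-25, np.float64(-84.7)), (-15, np.float64(-83.6)), (35, np.float64(-45.4))]
```

```bash
python3 -c "
from go import *
st();go(554.5,155.4,76,-.14);print(manip.state()['joint_pos'].round(2))
D=np.load('top0.npz');w=pts('top',D['d']);b=w[38:128,125:242].reshape(-1,3);b=b[b[:,2]>40];print('box near x,top z',np.percentile(b[:,0],2),np.percentile(b[:,2],[50,98]))"
```

```text
5.88 pos [554.7 154.1 125.6] yaw -0.1401 tz [-1.e-04 -3.e-04 -1.e+00] F [ 0.7 -0.  -2.3] M [0.06 0.04 0.03] w 40.1 ff 35.0
t [-0.0004 -0.0012  0.0496] a [ 0.0003  0.     -0.0001] n 0.8
[ 0.14  0.27 -0.53  1.75  0.15  1.16 -2.14]
box near x,top z 743.4145058438594 [100.95801468 118.43799941]
```

Emit:
{"op": "step_arm", "data": {
  "moves": [
    {"tx":-0.0002,"ty":-0.001,"tz":0.02,"ax":0,"ay":0,"az":0,"hand":0.03},
    {"tx":-0.0004,"ty":-0.0012,"tz":0.04,"ax":0,"ay":0,"az":0,"hand":0.03},
    {"tx":-0.0004,"ty":-0.0012,"tz":0.05,"ax":0,"ay":0,"az":0,"hand":0.03},
    {"tx":-0.0004,"ty":-0.0012,"tz":0.05,"ax":0,"ay":0,"az":0,"hand":0.03},
    {"tx":-0.0004,"ty":-0.0012,"tz":0.05,"ax":0,"ay":0,"az":0,"hand":0.03}
  ]
}}

```text
time_s: 6.5
eef_pos: [554.8, 156.3, 76.0]
tcp_rot: [0.998, -0.069, 0.0, -0.0]
force: [0.5, -1.5, -2.3]
width: 0.455
finger_force: 35.0
```

```bash
python3 -c "
from go import *
st();go(554.5,155.4,66,-.14)
o=[]
i,d=manip.get_image('side');np.savez('side2.npz',i=i,d=d)
cv2.imwrite('pics/low.png',cv2.resize(i[130:215,265:345,::-1],(564,600),interpolation=2))
"
```

```text
6.5 pos [554.8 156.3  76. ] yaw -0.1391 tz [ 7.e-04  2.e-04 -1.e+00] F [ 0.5 -1.5 -2.3] M [ 0.03 -0.01 -0.03] w 39.6 ff 35.0
t [-0.0002  0.0009  0.01  ] a [-0.0003 -0.0006  0.0009] n 0.2
```

View pics/low.png

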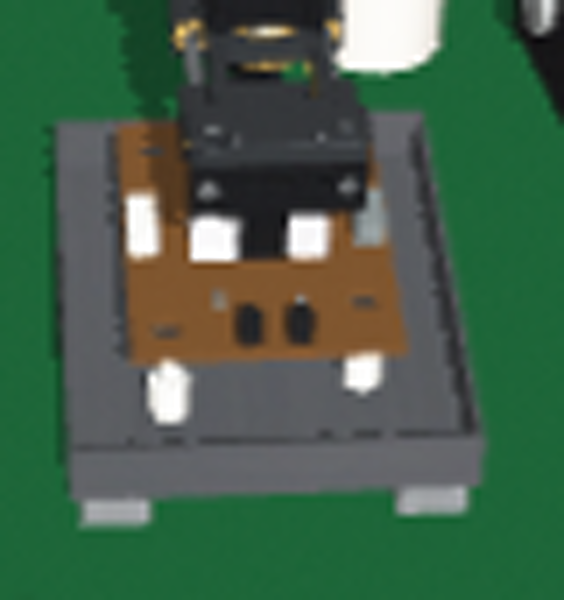

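The side view shows the board just above the noses. The right-hand holes at (165,330) and (365,300) line up with their columns at (168,392) and (362,372). I'll lower it slowly.

Emit:
{"op": "step_arm", "data": {
  "moves": [
    {"tx":0,"ty":0.0004,"tz":0.003,"ax":0,"ay":0,"az":0,"hand":0.03},
    {"tx":0,"ty":0.0004,"tz":0.006,"ax":0,"ay":0,"az":0,"hand":0.03},
    {"tx":0,"ty":0.0004,"tz":0.008,"ax":0,"ay":0,"az":0,"hand":0.03},
    {"tx":0,"ty":0.0004,"tz":0.01,"ax":0,"ay":0,"az":0,"hand":0.03},
    {"tx":0,"ty":0.0004,"tz":0.01,"ax":0,"ay":0,"az":0,"hand":0.03}
  ]
}}

```text
time_s: 7.18
eef_pos: [554.6, 155.6, 65.6]
tcp_rot: [0.998, -0.07, 0.0, 0.0]
force: [0.2, -0.1, -2.8]
width: 0.455
finger_force: 35.0
```

```bash
python3 -c "
from go import *
st();go(554.5,155.4,62,-.14)"
```

```text
7.17 pos [554.6 155.6  65.6] yaw -0.1392 tz [ 4.e-04 -1.e-04 -1.e+00] F [ 0.2 -0.1 -2.8] M [ 0.   -0.09  0.04] w 39.6 ff 35.0
t [-0.      0.0002  0.0036] a [ 0.     -0.0004  0.0008] n 0.1
```

Emit:
{"op": "step_arm", "data": {
  "moves": [
    {"tx":0,"ty":0,"tz":0.001,"ax":0,"ay":0,"az":0,"hand":0.03},
    {"tx":0,"ty":0,"tz":0.002,"ax":0,"ay":0,"az":0,"hand":0.03},
    {"tx":0,"ty":0,"tz":0.003,"ax":0,"ay":0,"az":0,"hand":0.03},
    {"tx":0,"ty":0,"tz":0.0035,"ax":0,"ay":0,"az":0,"hand":0.03},
    {"tx":0,"ty":0,"tz":0.0035,"ax":0,"ay":0,"az":0,"hand":0.03}
  ]
}}

```text
time_s: 7.8
eef_pos: [554.6, 155.6, 62.2]
tcp_rot: [0.998, -0.07, 0.0, 0.0]
force: [1.0, 0.1, -2.0]
width: 0.455
finger_force: 35.0
```

```bash
python3 -c "
from go import *
st();go(554.5,155.4,62,-.14)"
```

```text
7.8 pos [554.6 155.6  62.2] yaw -0.1392 tz [ 5.e-04 -1.e-04 -1.e+00] F [ 1.   0.1 -2. ] M [-0.03 -0.38 -0.03] w 39.6 ff 35.0
t [-0.0001  0.0002  0.0002] a [-0.     -0.0005  0.0008] n 0.0
```

Emit:
{"op": "step_arm", "data": {
  "moves": [
    {"tx":0.0004,"ty":0,"tz":0.0005,"ax":0,"ay":0,"az":0,"hand":0.03},
    {"tx":0.0004,"ty":0,"tz":0.0008,"ax":0,"ay":0,"az":0,"hand":0.03},
    {"tx":0.0004,"ty":0,"tz":0.0008,"ax":0,"ay":0,"az":0,"hand":0.03}
  ]
}}

```text
time_s: 8.18
eef_pos: [554.7, 155.6, 61.3]
tcp_rot: [0.998, -0.07, -0.0, 0.0]
force: [0.3, -0.2, -2.9]
width: 0.455
finger_force: 35.0
```

```bash
python3 -c "
from go import *
st()"
```

```text
8.18 pos [554.7 155.6  61.3] yaw -0.1392 tz [-2.e-04 -1.e-04 -1.e+00] F [ 0.3 -0.2 -2.9] M [ 0.01 -0.15  0.03] w 39.6 ff 35.0
```

Emit:
{"op": "step_arm", "data": {
  "moves": [
    {"tx":0,"ty":0,"tz":0.0005,"ax":0,"ay":0,"az":0,"hand":0.03},
    {"tx":0,"ty":0,"tz":0.001,"ax":0,"ay":0,"az":0,"hand":0.03},
    {"tx":0,"ty":0,"tz":0.001,"ax":0,"ay":0,"az":0,"hand":0.03}
  ]
}}

```text
time_s: 8.55
eef_pos: [554.7, 155.6, 60.5]
tcp_rot: [0.998, -0.07, 0.0, 0.0]
force: [-0.0, 0.1, -0.1]
width: 0.452
finger_force: 35.0
```

```bash
python3 -c "
from go import *
st()"
```

```text
8.55 pos [554.7 155.6  60.5] yaw -0.1392 tz [ 0.e+00 -1.e-04 -1.e+00] F [-0.   0.1 -0.1] M [-0.05  0.08 -0.01] w 39.3 ff 35.0
```

Emit:
{"op": "step_arm", "data": {
  "moves": [
    {"tx":0,"ty":0,"tz":0,"ax":0,"ay":0,"az":0,"hand":0.05},
    {"tx":0,"ty":0,"tz":0,"ax":0,"ay":0,"az":0,"hand":0.065},
    {"tx":0,"ty":0,"tz":0,"ax":0,"ay":0,"az":0,"hand":0.065},
    {"tx":0,"ty":0,"tz":-0.01,"ax":0,"ay":0,"az":0,"hand":0.065},
    {"tx":0,"ty":0,"tz":-0.035,"ax":0,"ay":0,"az":0,"hand":0.065},
    {"tx":0,"ty":0,"tz":-0.07,"ax":0,"ay":0,"az":0,"hand":0.065},
    {"tx":-0.01,"ty":-0.01,"tz":-0.075,"ax":0,"ay":0,"az":-0.18,"hand":0},
    {"tx":-0.02,"ty":-0.02,"tz":-0.075,"ax":0,"ay":0,"az":-0.36,"hand":0},
    {"tx":-0.03,"ty":-0.03,"tz":-0.075,"ax":0,"ay":0,"az":-0.54,"hand":0},
    {"tx":-0.044,"ty":-0.046,"tz":-0.075,"ax":0,"ay":0,"az":-0.72,"hand":0},
    {"tx":-0.044,"ty":-0.046,"tz":-0.075,"ax":0,"ay":0,"az":-0.9,"hand":0},
    {"tx":-0.044,"ty":-0.046,"tz":-0.075,"ax":0,"ay":0,"az":-1.08,"hand":0},
    {"tx":-0.044,"ty":-0.046,"tz":-0.075,"ax":0,"ay":0,"az":-1.26,"hand":0},
    {"tx":-0.044,"ty":-0.046,"tz":-0.075,"ax":0,"ay":0,"az":-1.42,"hand":0},
    {"tx":-0.044,"ty":-0.046,"tz":-0.075,"ax":0,"ay":0,"az":-1.571,"hand":0},
    {"tx":-0.044,"ty":-0.046,"tz":-0.075,"ax":0,"ay":0,"az":-1.571,"hand":0},
    {"tx":-0.044,"ty":-0.046,"tz":-0.075,"ax":0,"ay":0,"az":-1.571,"hand":0},
    {"tx":-0.044,"ty":-0.046,"tz":-0.075,"ax":0,"ay":0,"az":-1.571,"hand":0}
  ]
}}

```text
time_s: 10.8
eef_pos: [517.6, 207.2, 135.5]
tcp_rot: [0.755, 0.656, 0.0, 0.0]
force: [0.2, 0.1, 0.1]
width: 0.002
finger_force: 0.0
```

Run:
```python
from go import *
from m import nd
st()
i,d=manip.get_image("side");np.savez("side3.npz",i=i,d=d);w=pts("side",d);z=w[...,2];I=i.astype(int)
b=np.zeros(z.shape,bool);b[125:215,265:345]=1
br=nd.binary_opening(b&(I[...,0]>I[...,2]+25)&(I[...,0]>I[...,1]+12)&(z>35)&(z<75))
a=-.139;R=np.array([[np.cos(a),-np.sin(a)],[np.sin(a),np.cos(a)]]);q=(w[br][:,:2]-[554.7,155.6])@R
A=np.c_[q,np.ones(len(q))];print("plane x,y,z0",np.linalg.lstsq(A,z[br],rcond=None)[0].round(4),len(q))
cv2.imwrite("pics/laid.png",cv2.resize(i[110:215,255:355,::-1],(571,600),interpolation=2))
go(517.5,207.3,70,np.pi/2-.139)
```

```text
10.8 pos [517.6 207.2 135.5] yaw 1.4304 tz [ 2.e-04 -2.e-04 -1.e+00] F [0.2 0.1 0.1] M [ 0.03 -0.06 -0.02] w 0.2 ff 0.0
plane x,y,z0 [ 1.40000e-03 -2.00000e-04  5.33789e+01] 783
t [ 0.0001 -0.0001  0.0654] a [ 0.0002  0.0001 -0.0011] n 1.0
```

View pics/laid.png

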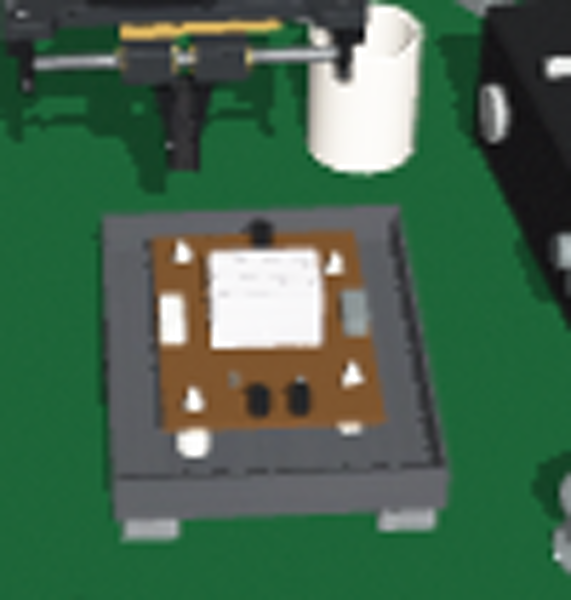

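All four noses show through the board's holes, and it lies level with its top at about 55 mm. Now press beside hole 1.

Emit:
{"op": "step_arm", "data": {
  "moves": [
    {"tx":0,"ty":0,"tz":0.04,"ax":0,"ay":0,"az":0,"hand":0},
    {"tx":0,"ty":0,"tz":0.07,"ax":0,"ay":0,"az":0,"hand":0},
    {"tx":0,"ty":0,"tz":0.077,"ax":0,"ay":0,"az":0,"hand":0},
    {"tx":0,"ty":0,"tz":0.077,"ax":0,"ay":0,"az":0,"hand":0},
    {"tx":0,"ty":0,"tz":0.079,"ax":0,"ay":0,"az":0,"hand":0},
    {"tx":0,"ty":0,"tz":0.081,"ax":0,"ay":0,"az":0,"hand":0},
    {"tx":0,"ty":0,"tz":0.082,"ax":0,"ay":0,"az":0,"hand":0},
    {"tx":0,"ty":0,"tz":0.083,"ax":0,"ay":0,"az":0,"hand":0},
    {"tx":0,"ty":0,"tz":0.083,"ax":0,"ay":0,"az":0,"hand":0}
  ]
}}

```text
time_s: 11.98
eef_pos: [518.3, 207.5, 53.1]
tcp_rot: [0.755, 0.656, 0.001, 0.0]
force: [0.1, 0.1, 5.6]
width: 0.004
finger_force: 2.6
```

Emit:
{"op": "step_arm", "data": {
  "moves": [
    {"tx":0,"ty":0,"tz":0.001,"ax":0,"ay":0,"az":0,"hand":0},
    {"tx":0,"ty":0,"tz":0.002,"ax":0,"ay":0,"az":0,"hand":0},
    {"tx":0,"ty":0,"tz":0.002,"ax":0,"ay":0,"az":0,"hand":0}
  ]
}}

```text
time_s: 12.35
eef_pos: [518.4, 207.6, 51.5]
tcp_rot: [0.755, 0.656, 0.001, 0.001]
force: [-0.8, -0.8, 9.1]
width: -0.001
finger_force: 4.2
```

Emit:
{"op": "step_arm", "data": {
  "moves": [
    {"tx":0,"ty":0,"tz":0.001,"ax":0,"ay":0,"az":0,"hand":0},
    {"tx":0,"ty":0,"tz":0.002,"ax":0,"ay":0,"az":0,"hand":0},
    {"tx":0,"ty":0,"tz":0.002,"ax":0,"ay":0,"az":0,"hand":0}
  ]
}}

```text
time_s: 12.72
eef_pos: [518.4, 207.6, 49.7]
tcp_rot: [0.754, 0.656, 0.001, 0.001]
force: [-0.5, -0.6, 9.2]
width: 0.007
finger_force: 5.0
```

Emit:
{"op": "step_arm", "data": {
  "moves": [
    {"tx":0,"ty":0,"tz":0.0007,"ax":0,"ay":0,"az":0,"hand":0},
    {"tx":0,"ty":0,"tz":0.0015,"ax":0,"ay":0,"az":0,"hand":0},
    {"tx":0,"ty":0,"tz":0.0015,"ax":0,"ay":0,"az":0,"hand":0}
  ]
}}

```text
time_s: 13.1
eef_pos: [518.5, 207.8, 48.5]
tcp_rot: [0.754, 0.656, 0.001, 0.001]
force: [-1.4, -1.7, 11.3]
width: 0.004
finger_force: 5.9
```

Emit:
{"op": "step_arm", "data": {
  "moves": [
    {"tx":0,"ty":0,"tz":0.0007,"ax":0,"ay":0,"az":0,"hand":0},
    {"tx":0,"ty":0,"tz":0.0015,"ax":0,"ay":0,"az":0,"hand":0},
    {"tx":0,"ty":0,"tz":0.0015,"ax":0,"ay":0,"az":0,"hand":0}
  ]
}}

```text
time_s: 13.48
eef_pos: [518.5, 207.8, 46.7]
tcp_rot: [0.754, 0.656, 0.001, 0.001]
force: [-1.2, -0.7, 9.0]
width: 0.006
finger_force: 4.7
```

Emit:
{"op": "step_arm", "data": {
  "moves": [
    {"tx":0,"ty":0,"tz":0.0007,"ax":0,"ay":0,"az":0,"hand":0},
    {"tx":0,"ty":0,"tz":0.0015,"ax":0,"ay":0,"az":0,"hand":0},
    {"tx":0,"ty":0,"tz":0.0015,"ax":0,"ay":0,"az":0,"hand":0}
  ]
}}

```text
time_s: 13.85
eef_pos: [518.6, 207.8, 45.0]
tcp_rot: [0.754, 0.656, 0.001, 0.001]
force: [-0.2, 0.3, 8.5]
width: 0.002
finger_force: 3.9
```

```bash
cat > look.py <<'E'
from go import *
from m import nd
import sys
def look(k,save=None):
    i,d=manip.get_image("side");np.savez(f"side{k}.npz",i=i,d=d);w=pts("side",d);z=w[...,2];I=i.astype(int)
    b=np.zeros(z.shape,bool);b[125:215,265:345]=1
    br=nd.binary_opening(b&(I[...,0]>I[...,2]+25)&(I[...,0]>I[...,1]+12)&(z>30)&(z<75))
    a=-.139;R=np.array([[np.cos(a),-np.sin(a)],[np.sin(a),np.cos(a)]]);q=(w[...,:2]-[554.7,155.6])@R
    Q=q[br];p=np.linalg.lstsq(np.c_[Q,np.ones(len(Q))],z[br],rcond=None)[0]
    P=[[-44,66],[-44,-66],[44,50],[44,-50]]
    print("top z at holes",[round(p[0]*x+p[1]*y+p[2],1) for x,y in P],"tilt",p[:2].round(4),len(Q))
    rim=b&(z>30)&(z<56)&((abs(q[...,1])>116)|(abs(q[...,0])>86.5))&(abs(q[...,0])<92)&(abs(q[...,1])<124)&(I.sum(2)<330)&(I[...,1]<I[...,0]+15)
    Q=q[rim];r=np.linalg.lstsq(np.c_[Q,np.ones(len(Q))],z[rim],rcond=None)[0];print("rim",r.round(4),len(Q))
    print("rel",[round((p-r)@[x,y,1],1) for x,y in P])
    if save: cv2.imwrite(f"pics/{save}.png",cv2.resize(i[110:215,255:355,::-1],(571,600),interpolation=2))
st();look(*sys.argv[1:])
E
python3 look.py 4
```

```text
13.85 pos [518.6 207.8  45. ] yaw 1.432 tz [ 2.3e-03  5.0e-04 -1.0e+00] F [-0.2  0.3  8.5] M [-0.02 -0.1   0.02] w 0.2 ff 3.9
top z at holes [np.float64(41.8), np.float64(50.0), np.float64(50.3), np.float64(56.6)] tilt [ 0.086  -0.0626] 643
rim [-7.30000e-03  4.80000e-03  3.81779e+01] 330
rel [np.float64(2.9), np.float64(11.8), np.float64(12.2), np.float64(19.0)]
```

Emit:
{"op": "step_arm", "data": {
  "moves": [
    {"tx":0,"ty":0,"tz":-0.005,"ax":0,"ay":0,"az":0,"hand":0},
    {"tx":0,"ty":0,"tz":-0.015,"ax":0,"ay":0,"az":0,"hand":0},
    {"tx":0,"ty":0,"tz":-0.045,"ax":0,"ay":0,"az":0,"hand":0},
    {"tx":0,"ty":0,"tz":-0.065,"ax":0,"ay":0,"az":0,"hand":0},
    {"tx":0,"ty":0,"tz":-0.065,"ax":0,"ay":0,"az":0,"hand":0}
  ]
}}

```text
time_s: 14.52
eef_pos: [518.6, 207.6, 110.4]
tcp_rot: [0.755, 0.656, 0.001, 0.001]
force: [-0.2, 0.1, -0.9]
width: 0.004
finger_force: 0.0
```

```bash
python3 look.py 5 press1
```

```text
14.53 pos [518.6 207.6 110.4] yaw 1.4316 tz [ 3.e-03  4.e-04 -1.e+00] F [-0.2  0.1 -0.9] M [-0.   -0.13  0.05] w 0.3 ff 0.0
top z at holes [np.float64(44.0), np.float64(53.5), np.float64(52.9), np.float64(60.1)] tilt [ 0.088  -0.0715] 688
rim [-1.10000e-03 -2.70000e-03  3.95554e+01] 403
rel [np.float64(4.6), np.float64(13.7), np.float64(13.6), np.float64(20.4)]
```

View pics/press1.png

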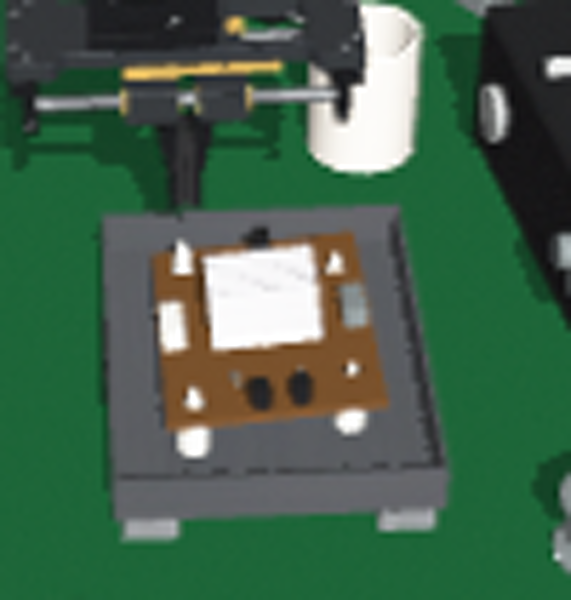

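Hole 1's corner stayed down after the retreat, with the top at about 45.5 mm once the camera's z bias is removed. So standoff 1 has clicked, and the noses of the other three still stand in their holes. Next is hole 2.

```bash
python3 -c "
from go import *
go(504.8,116.1,100,np.pi/2-.139)"
```

```text
t [-0.0919 -0.0002  0.0092] a [ 0.001   0.0001 -0.0002] n 1.5
```

Emit:
{"op": "step_arm", "data": {
  "moves": [
    {"tx":-0.03,"ty":0,"tz":0,"ax":0,"ay":0,"az":0,"hand":0},
    {"tx":-0.065,"ty":0,"tz":0,"ax":0.001,"ay":0,"az":0,"hand":0},
    {"tx":-0.0919,"ty":-0.0002,"tz":0.009,"ax":0.001,"ay":0,"az":0,"hand":0},
    {"tx":-0.0919,"ty":-0.0002,"tz":0.009,"ax":0.001,"ay":0,"az":0,"hand":0},
    {"tx":-0.0919,"ty":-0.0002,"tz":0.03,"ax":0.001,"ay":0,"az":0,"hand":0},
    {"tx":-0.0919,"ty":-0.0002,"tz":0.05,"ax":0.001,"ay":0,"az":0,"hand":0},
    {"tx":-0.0919,"ty":-0.0002,"tz":0.055,"ax":0.001,"ay":0,"az":0,"hand":0},
    {"tx":-0.0919,"ty":-0.0002,"tz":0.057,"ax":0.001,"ay":0,"az":0,"hand":0},
    {"tx":-0.0919,"ty":-0.0002,"tz":0.059,"ax":0.001,"ay":0,"az":0,"hand":0},
    {"tx":-0.0919,"ty":-0.0002,"tz":0.059,"ax":0.001,"ay":0,"az":0,"hand":0}
  ]
}}

```text
time_s: 15.82
eef_pos: [504.0, 116.9, 50.5]
tcp_rot: [0.754, 0.657, -0.001, -0.001]
force: [-4.6, 0.2, 6.1]
width: 0.003
finger_force: 3.2
```

Emit:
{"op": "step_arm", "data": {
  "moves": [
    {"tx":0,"ty":0,"tz":0.001,"ax":0,"ay":0,"az":0,"hand":0},
    {"tx":0,"ty":0,"tz":0.002,"ax":0,"ay":0,"az":0,"hand":0},
    {"tx":0,"ty":0,"tz":0.002,"ax":0,"ay":0,"az":0,"hand":0}
  ]
}}

```text
time_s: 16.2
eef_pos: [504.1, 116.8, 48.9]
tcp_rot: [0.754, 0.656, -0.001, -0.0]
force: [-4.7, -0.9, 8.8]
width: 0.005
finger_force: 4.3
```

Emit:
{"op": "step_arm", "data": {
  "moves": [
    {"tx":0,"ty":0,"tz":0.001,"ax":0,"ay":0,"az":0,"hand":0},
    {"tx":0,"ty":0,"tz":0.002,"ax":0,"ay":0,"az":0,"hand":0},
    {"tx":0,"ty":0,"tz":0.002,"ax":0,"ay":0,"az":0,"hand":0}
  ]
}}

```text
time_s: 16.58
eef_pos: [504.1, 116.9, 46.9]
tcp_rot: [0.754, 0.656, -0.001, -0.0]
force: [-5.3, -1.0, 8.0]
width: 0.004
finger_force: 4.3
```

Emit:
{"op": "step_arm", "data": {
  "moves": [
    {"tx":0,"ty":0,"tz":0.0007,"ax":0,"ay":0,"az":0,"hand":0},
    {"tx":0,"ty":0,"tz":0.0015,"ax":0,"ay":0,"az":0,"hand":0},
    {"tx":0,"ty":0,"tz":0.0015,"ax":0,"ay":0,"az":0,"hand":0}
  ]
}}

```text
time_s: 16.95
eef_pos: [504.1, 116.9, 45.4]
tcp_rot: [0.754, 0.657, -0.001, -0.0]
force: [-4.5, -0.5, 7.1]
width: 0.004
finger_force: 4.1
```

Emit:
{"op": "step_arm", "data": {
  "moves": [
    {"tx":0,"ty":0,"tz":0.0007,"ax":0,"ay":0,"az":0,"hand":0},
    {"tx":0,"ty":0,"tz":0.0015,"ax":0,"ay":0,"az":0,"hand":0},
    {"tx":0,"ty":0,"tz":0.0015,"ax":0,"ay":0,"az":0,"hand":0}
  ]
}}

```text
time_s: 17.32
eef_pos: [504.5, 116.8, 43.8]
tcp_rot: [0.754, 0.656, -0.0, -0.0]
force: [-3.9, 0.2, 6.8]
width: 0.006
finger_force: 3.6
```

```bash
python3 look.py 6
```

```text
17.32 pos [504.5 116.8  43.8] yaw 1.4323 tz [-1.1e-03 -1.0e-04 -1.0e+00] F [-3.9  0.2  6.8] M [-0.07  0.74 -0.01] w 0.5 ff 3.6
top z at holes [np.float64(42.6), np.float64(42.2), np.float64(51.0), np.float64(50.7)] tilt [0.0965 0.0027] 492
rim [-1.1000e-03  1.7000e-03  3.8095e+01] 302
rel [np.float64(4.3), np.float64(4.2), np.float64(12.9), np.float64(12.8)]
```

Emit:
{"op": "step_arm", "data": {
  "moves": [
    {"tx":0,"ty":0,"tz":-0.005,"ax":0,"ay":0,"az":0,"hand":0},
    {"tx":0,"ty":0,"tz":-0.02,"ax":0,"ay":0,"az":0,"hand":0},
    {"tx":0,"ty":0,"tz":-0.05,"ax":0,"ay":0,"az":0,"hand":0},
    {"tx":0,"ty":0,"tz":-0.085,"ax":0,"ay":0,"az":0,"hand":0},
    {"tx":0.02,"ty":0.025,"tz":-0.09,"ax":0,"ay":0,"az":0,"hand":0},
    {"tx":0.05,"ty":0.058,"tz":-0.09,"ax":0,"ay":0,"az":0,"hand":0},
    {"tx":0.076,"ty":0.088,"tz":-0.09,"ax":0,"ay":0,"az":0,"hand":0},
    {"tx":0.076,"ty":0.088,"tz":-0.09,"ax":0,"ay":0,"az":0,"hand":0},
    {"tx":0.076,"ty":0.088,"tz":-0.09,"ax":0,"ay":0,"az":0,"hand":0}
  ]
}}

```text
time_s: 18.5
eef_pos: [601.9, 179.0, 133.0]
tcp_rot: [0.754, 0.656, -0.001, -0.0]
force: [-0.1, -0.8, 0.2]
width: 0.006
finger_force: 0.0
```

```bash
python3 look.py 7; python3 -c "
from go import *
go(602.4,179.2,60,np.pi/2-.139)"
```

```text
18.5 pos [601.9 179.  133. ] yaw 1.4319 tz [-1.5e-03 -2.0e-04 -1.0e+00] F [-0.1 -0.8  0.2] M [-0.01 -0.06 -0.01] w 0.5 ff 0.0
top z at holes [np.float64(44.3), np.float64(44.3), np.float64(53.7), np.float64(53.7)] tilt [0.1066 0.0003] 776
rim [-5.00000e-04  1.10000e-03  3.95224e+01] 402
rel [np.float64(4.7), np.float64(4.8), np.float64(14.1), np.float64(14.2)]
t [0.0008 0.0006 0.0731] a [-0.0011  0.0009 -0.0003] n 1.2
```

Emit:
{"op": "step_arm", "data": {
  "moves": [
    {"tx":0.0008,"ty":0.0006,"tz":0.035,"ax":-0.001,"ay":0.001,"az":0,"hand":0},
    {"tx":0.0008,"ty":0.0006,"tz":0.065,"ax":-0.001,"ay":0.001,"az":0,"hand":0},
    {"tx":0.0008,"ty":0.0006,"tz":0.074,"ax":-0.001,"ay":0.001,"az":0,"hand":0},
    {"tx":0.0008,"ty":0.0006,"tz":0.076,"ax":-0.001,"ay":0.001,"az":0,"hand":0},
    {"tx":0.0008,"ty":0.0006,"tz":0.078,"ax":-0.001,"ay":0.001,"az":0,"hand":0},
    {"tx":0.0008,"ty":0.0006,"tz":0.08,"ax":-0.001,"ay":0.001,"az":0,"hand":0},
    {"tx":0.0008,"ty":0.0006,"tz":0.081,"ax":-0.001,"ay":0.001,"az":0,"hand":0},
    {"tx":0.0008,"ty":0.0006,"tz":0.081,"ax":-0.001,"ay":0.001,"az":0,"hand":0}
  ]
}}

```text
time_s: 19.55
eef_pos: [603.9, 180.3, 53.1]
tcp_rot: [0.755, 0.656, 0.001, 0.0]
force: [-0.8, -1.2, 5.6]
width: 0.005
finger_force: 3.0
```

Emit:
{"op": "step_arm", "data": {
  "moves": [
    {"tx":0,"ty":0,"tz":0.001,"ax":0,"ay":0,"az":0,"hand":0},
    {"tx":0,"ty":0,"tz":0.002,"ax":0,"ay":0,"az":0,"hand":0},
    {"tx":0,"ty":0,"tz":0.002,"ax":0,"ay":0,"az":0,"hand":0}
  ]
}}

```text
time_s: 19.92
eef_pos: [604.0, 180.4, 51.7]
tcp_rot: [0.755, 0.656, 0.001, 0.0]
force: [-2.3, -1.5, 8.2]
width: 0.008
finger_force: 4.5
```

Emit:
{"op": "step_arm", "data": {
  "moves": [
    {"tx":0,"ty":0,"tz":0.001,"ax":0,"ay":0,"az":0,"hand":0},
    {"tx":0,"ty":0,"tz":0.002,"ax":0,"ay":0,"az":0,"hand":0},
    {"tx":0,"ty":0,"tz":0.002,"ax":0,"ay":0,"az":0,"hand":0}
  ]
}}

```text
time_s: 20.3
eef_pos: [604.1, 180.5, 50.2]
tcp_rot: [0.754, 0.656, 0.001, 0.001]
force: [-2.2, -1.7, 11.6]
width: 0.007
finger_force: 6.0
```

Emit:
{"op": "step_arm", "data": {
  "moves": [
    {"tx":0,"ty":0,"tz":0.0007,"ax":0,"ay":0,"az":0,"hand":0},
    {"tx":0,"ty":0,"tz":0.0015,"ax":0,"ay":0,"az":0,"hand":0},
    {"tx":0,"ty":0,"tz":0.0015,"ax":0,"ay":0,"az":0,"hand":0}
  ]
}}

```text
time_s: 20.68
eef_pos: [604.1, 180.5, 49.2]
tcp_rot: [0.754, 0.656, 0.001, 0.001]
force: [-4.3, -1.2, 13.7]
width: 0.006
finger_force: 7.1
```

Emit:
{"op": "step_arm", "data": {
  "moves": [
    {"tx":0,"ty":0,"tz":0.0007,"ax":0,"ay":0,"az":0,"hand":0},
    {"tx":0,"ty":0,"tz":0.0015,"ax":0,"ay":0,"az":0,"hand":0},
    {"tx":0,"ty":0,"tz":0.0015,"ax":0,"ay":0,"az":0,"hand":0}
  ]
}}

```text
time_s: 21.05
eef_pos: [604.2, 180.5, 47.9]
tcp_rot: [0.755, 0.656, 0.001, 0.001]
force: [-3.9, -2.1, 15.2]
width: 0.001
finger_force: 7.8
```

Emit:
{"op": "step_arm", "data": {
  "moves": [
    {"tx":0,"ty":0,"tz":0.0007,"ax":0,"ay":0,"az":0,"hand":0},
    {"tx":0,"ty":0,"tz":0.0015,"ax":0,"ay":0,"az":0,"hand":0},
    {"tx":0,"ty":0,"tz":0.0015,"ax":0,"ay":0,"az":0,"hand":0}
  ]
}}

```text
time_s: 21.42
eef_pos: [604.2, 180.5, 46.8]
tcp_rot: [0.755, 0.656, 0.001, 0.001]
force: [-5.0, -2.4, 17.3]
width: 0.006
finger_force: 8.9
```

```bash
python3 look.py 8
```

```text
21.43 pos [604.2 180.5  46.8] yaw 1.4318 tz [ 3.1e-03  4.0e-04 -1.0e+00] F [-5.  -2.4 17.3] M [-0.68  1.03  0.03] w 0.5 ff 8.9
top z at holes [np.float64(37.0), np.float64(38.2), np.float64(44.4), np.float64(45.3)] tilt [ 0.0831 -0.0094] 699
rim [-4.00000e-04  9.00000e-04  3.59325e+01] 250
rel [np.float64(0.9), np.float64(2.3), np.float64(8.4), np.float64(9.5)]
```

Emit:
{"op": "step_arm", "data": {
  "moves": [
    {"tx":0,"ty":0,"tz":0.0007,"ax":0,"ay":0,"az":0,"hand":0},
    {"tx":0,"ty":0,"tz":0.0014,"ax":0,"ay":0,"az":0,"hand":0},
    {"tx":0,"ty":0,"tz":0.0014,"ax":0,"ay":0,"az":0,"hand":0}
  ]
}}

```text
time_s: 21.85
eef_pos: [604.6, 180.1, 45.0]
tcp_rot: [0.755, 0.656, 0.001, 0.001]
force: [-2.3, -3.5, 12.7]
width: 0.004
finger_force: 6.3
```

Emit:
{"op": "step_arm", "data": {
  "moves": [
    {"tx":0,"ty":0,"tz":0.0006,"ax":0,"ay":0,"az":0,"hand":0},
    {"tx":0,"ty":0,"tz":0.0012,"ax":0,"ay":0,"az":0,"hand":0},
    {"tx":0,"ty":0,"tz":0.0012,"ax":0,"ay":0,"az":0,"hand":0}
  ]
}}

```text
time_s: 22.22
eef_pos: [604.7, 179.8, 42.4]
tcp_rot: [0.755, 0.656, 0.002, 0.001]
force: [-1.4, -2.4, 8.3]
width: 0.005
finger_force: 3.7
```

Emit:
{"op": "step_arm", "data": {
  "moves": [
    {"tx":0,"ty":0,"tz":0.0006,"ax":0,"ay":0,"az":0,"hand":0},
    {"tx":0,"ty":0,"tz":0.0012,"ax":0,"ay":0,"az":0,"hand":0},
    {"tx":0,"ty":0,"tz":0.0012,"ax":0,"ay":0,"az":0,"hand":0}
  ]
}}

```text
time_s: 22.6
eef_pos: [604.7, 179.9, 41.6]
tcp_rot: [0.755, 0.656, 0.001, 0.001]
force: [-2.0, -2.0, 9.5]
width: 0.012
finger_force: 4.7
```

Emit:
{"op": "step_arm", "data": {
  "moves": [
    {"tx":0,"ty":0,"tz":-0.005,"ax":0,"ay":0,"az":0,"hand":0},
    {"tx":0,"ty":0,"tz":-0.02,"ax":0,"ay":0,"az":0,"hand":0},
    {"tx":0,"ty":0,"tz":-0.05,"ax":0,"ay":0,"az":0,"hand":0},
    {"tx":0,"ty":0,"tz":-0.08,"ax":0,"ay":0,"az":0,"hand":0},
    {"tx":-0.025,"ty":0,"tz":-0.08,"ax":0,"ay":0,"az":0,"hand":0},
    {"tx":-0.06,"ty":0,"tz":-0.08,"ax":0,"ay":0,"az":0,"hand":0},
    {"tx":-0.06,"ty":0,"tz":-0.08,"ax":0,"ay":0,"az":0,"hand":0},
    {"tx":-0.06,"ty":0,"tz":-0.08,"ax":0,"ay":0,"az":0,"hand":0},
    {"tx":-0.06,"ty":0,"tz":-0.08,"ax":0,"ay":0,"az":0,"hand":0}
  ]
}}

```text
time_s: 23.72
eef_pos: [594.5, 122.3, 119.6]
tcp_rot: [0.754, 0.657, 0.001, -0.001]
force: [0.1, 0.3, 0.2]
width: 0.005
finger_force: 0.0
```

```bash
python3 look.py 9; python3 -c "
from go import *
go(594.1,119.8,60,np.pi/2-.139)"
```

```text
23.73 pos [594.5 122.3 119.6] yaw 1.4339 tz [ 2.e-04  2.e-03 -1.e+00] F [0.1 0.3 0.2] M [-0.02 -0.02  0.04] w 0.5 ff 0.0
top z at holes [np.float64(43.6), np.float64(43.3), np.float64(43.6), np.float64(43.4)] tilt [0.0005 0.0019] 729
rim [-4.00000e-04  9.00000e-04  3.93988e+01] 402
rel [np.float64(4.1), np.float64(4.0), np.float64(4.2), np.float64(4.1)]
t [-0.0025 -0.0001  0.0595] a [-0.0001 -0.0018  0.0021] n 1.0
```

The board is level and all four corners are at home height, so standoffs 3 and 4 clicked together. I'll still press gently beside hole 4, as asked.

Emit:
{"op": "step_arm", "data": {
  "moves": [
    {"tx":-0.0015,"ty":0,"tz":0.03,"ax":0,"ay":-0.001,"az":0.001,"hand":0},
    {"tx":-0.0015,"ty":0,"tz":0.06,"ax":0,"ay":-0.001,"az":0.001,"hand":0},
    {"tx":-0.0015,"ty":0,"tz":0.071,"ax":0,"ay":-0.001,"az":0.001,"hand":0},
    {"tx":-0.0015,"ty":0,"tz":0.073,"ax":0,"ay":-0.001,"az":0.001,"hand":0},
    {"tx":-0.0015,"ty":0,"tz":0.074,"ax":0,"ay":-0.001,"az":0.001,"hand":0},
    {"tx":-0.0015,"ty":0,"tz":0.075,"ax":0,"ay":-0.001,"az":0.001,"hand":0},
    {"tx":-0.0015,"ty":0,"tz":0.075,"ax":0,"ay":-0.001,"az":0.001,"hand":0}
  ]
}}

```text
time_s: 24.65
eef_pos: [595.2, 119.3, 45.2]
tcp_rot: [0.755, 0.656, 0.001, 0.0]
force: [1.0, 0.8, 0.8]
width: 0.003
finger_force: 0.4
```

Emit:
{"op": "step_arm", "data": {
  "moves": [
    {"tx":0,"ty":0,"tz":0.001,"ax":0,"ay":0,"az":0,"hand":0},
    {"tx":0,"ty":0,"tz":0.002,"ax":0,"ay":0,"az":0,"hand":0},
    {"tx":0,"ty":0,"tz":0.002,"ax":0,"ay":0,"az":0,"hand":0}
  ]
}}

```text
time_s: 25.02
eef_pos: [595.2, 119.3, 43.2]
tcp_rot: [0.755, 0.656, 0.001, 0.0]
force: [-0.0, -0.8, 5.6]
width: 0.005
finger_force: 2.8
```

Emit:
{"op": "step_arm", "data": {
  "moves": [
    {"tx":0,"ty":0,"tz":0.001,"ax":0,"ay":0,"az":0,"hand":0},
    {"tx":0,"ty":0,"tz":0.0015,"ax":0,"ay":0,"az":0,"hand":0},
    {"tx":0,"ty":0,"tz":0.0015,"ax":0,"ay":0,"az":0,"hand":0},
    {"tx":0,"ty":0,"tz":-0.005,"ax":0,"ay":0,"az":0,"hand":0},
    {"tx":0,"ty":0,"tz":-0.02,"ax":0,"ay":0,"az":0,"hand":0},
    {"tx":0,"ty":0,"tz":-0.05,"ax":0,"ay":0,"az":0,"hand":0},
    {"tx":0,"ty":0,"tz":-0.1,"ax":0,"ay":0,"az":0,"hand":0},
    {"tx":0,"ty":0,"tz":-0.15,"ax":0,"ay":0,"az":0,"hand":0},
    {"tx":0,"ty":0,"tz":-0.15,"ax":0,"ay":0,"az":0,"hand":0},
    {"tx":0,"ty":0,"tz":-0.15,"ax":0,"ay":0,"az":0,"hand":0}
  ]
}}

```text
time_s: 26.28
eef_pos: [594.1, 118.9, 192.3]
tcp_rot: [0.755, 0.656, -0.0, 0.0]
force: [0.3, 0.1, -1.4]
width: 0.006
finger_force: 0.0
```

```bash
python3 look.py 10 final
```

```text
26.27 pos [594.1 118.9 192.3] yaw 1.4307 tz [-4.e-04 -6.e-04 -1.e+00] F [ 0.3  0.1 -1.4] M [-0.02 -0.07 -0.03] w 0.5 ff 0.0
top z at holes [np.float64(43.5), np.float64(43.5), np.float64(43.5), np.float64(43.5)] tilt [0.     0.0001] 736
rim [ 3.00000e-04 -2.40000e-03  3.92182e+01] 412
rel [np.float64(4.5), np.float64(4.1), np.float64(4.4), np.float64(4.1)]
```

View pics/final.png

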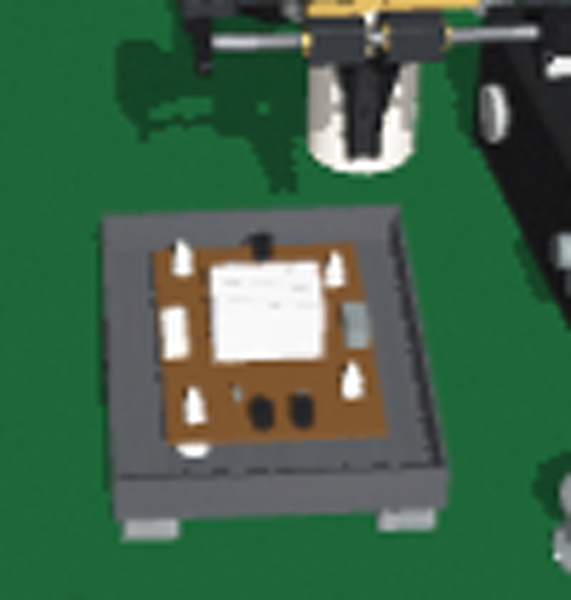

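The board is level, all four pins stand tall through their holes, and the top has dropped 9.9 mm from where it was laid, so it is home.

```bash
python3 -c "
from workcell import manip
print(manip.job_done())"
```

```text
the job is handed in; nothing more can be done
None
```

The board is home on all four standoffs and level, and the job was handed in at about 26 s. The highest press force I read was about 17 N, sampled between moves. Standoffs 3 and 4 clicked together, so I gave hole 4 only a light confirming press.

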